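Make room in the lab tote and pack it full

ROBOT

A 6-joint arm with a two-finger parallel gripper is mounted at the origin on the work surface. World frame = base frame: x ahead of the robot, y to its left, z up, the work surface at z = 0. Lengths are in m, angles in rad, forces in N, time in s.
With the tool pointing down it reaches from about 0.25 to 0.725 m from the base axis. Payload 4 kg.
Tool frame: the origin (TCP) lies midway between the tips of the shut fingers; the grasp point (between the pads) lies 19 mm behind it (bot.grip_depth is the distance from the TCP to the grasp point, in m); z points along the fingers, y is the line along which they close (so a half turn about z gives the same grasp; the last joint's range is limited). The gripper opens to 85 mm and grips with 20 to 120 N. Pads are 22 mm wide; open, the fingers measure 114 mm over their backs; the gripper's body (76 mm by 85 mm) begins 54 mm behind the grasp point. The pads swing forward as they close: fully open they stand 13 mm farther back than shut.
Start: joints at [-1.221, 0.241, 0.005, 1.335, 0, 1.571], TCP at [0.171, -0.47, 0.231] pointing down, gripper open.
Joint ranges: [-2.72, 2.72], [-1.05, 1.87], [-1.09, 1.28], [-1.99, 2.15], [-1.42, 1.44], [-3.14, 3.14]. Speed limits (rad/s): [2.79, 2.79, 3.14, 3.14, 3.14, 3.14].

INTERFACE

Orientations are given as a unit quaternion [x, y, z, w].
In Python, from workcell import bot gives the robot as it stands.
- The arm moves only by the shell command python3 -m creep 'ROWS'. ROWS is JSON, one flat list of numbers, 5 for each row, row after row: the shift along the world's x, y, z in m, then the turn about the world's z in rad, then the finger opening in m, from 0 to 0.0854. In form: [x, y, z, twist, claw, x, y, z, twist, claw, ...]. A call has 1 to 10 rows; each row is the pose to reach, as a shift and turn from the pose commanded when the call began; what a row does not reach only later rows make up. A row lasts 1/12 s, in which the tool goes at most 41.7 mm and 7.16 degrees, less where a joint would pass 70% of its speed; a pose out of reach is approached as far as the arm can. A call with a gripper value outside its range is refused whole. The fingers move at their own pace and stop on an object; the grip force is fixed at half the most. Time passes only in rows, so rows that repeat a pose let the fingers close. It gives the time, the measured TCP pose, the force, the opening and the grip force at its end, in the units of the state.
- bot.get_obs(): the state, without advancing time (a new reading comes with each control period).
- bot.camera(name): name is "side" or "top"; returns a dict with "pixels" (420x560x3 uint8, red, green, blue), "camera_matrix" (3x3 intrinsics, pixels), "extrinsics" (4x4, takes a point from world to camera coordinates). Camera axes: x right, y down, z forward; pixel columns grow to the right and rows downward; lengths in m; the calibration is good to about 2 mm. A picture is of the moment at which its call begins. There is no depth.
- bot.job_done(): hands the job in; it is judged then, once.
Trained networks look in the newest picture that a camera, given by its name, has taken for a name from the list of things; names that differ only in an ending like _2 or _b are one class to them, and where a whole thing is asked for, a point or a joint stands for the part that bears it (a point fixed in the world has none). Each returns a list of dicts, best first, with "score" (0 to 1); they miss things now and then, are a little off and sometimes report something else, mostly with a low value. They report only what shows in the picture. A call takes as long as a camera call. They do not tell look-alikes from the thing itself.
- bot.look_for(camera, thing): "centre" ([column, row] as shares, 0 to 1, of the picture: columns of its width, rows of its height, amid what is visible of it).
- bot.place_of(camera, thing): "centre" ([column, row] as shares, 0 to 1, of the picture: columns of its width, rows of its height: a listed point, or the origin of a listed thing).
The state is a dict: "clock": time; "joint_pos": joint angles; "joint_vel": joint speeds; "tau": joint torques, N m; "eef_pos": TCP position; "tool_rot": TCP orientation; "ft_force": force on the tool from outside, world axes, zero at the start; "ft_torque": the same for the moment, N m; "grip_width": finger opening in m; "grasp_force": force on a finger pad.
Only numpy, scipy, OpenCV 4.12 (cv2) and the standard library are available. Lean on these libraries where they do the work, as an engineer would, in place of code of your own. Each camera call takes 0.05 s, during which the arm holds its last target. There are 200 camera calls.

TASK

Pack the blue-grey tote on the lab bench: slide the wide white storage box, which was left in the middle of it, up against either short end wall so that there is room beside it, then stand the tall cardboard carton and the tall round bottle in the cleared space, side by side. All three must end upright and flat on the tote's floor. Set the carton and the bottle down gently rather than dropping them, keep them upright throughout, and leave the other things on the bench where they are.

Things in the scene. Friction and masses are not known exactly. Their poses are not given: they have to be found in the camera images.
- bin: The open tote, blue-grey plastic, fixed to the bench. Outside 155 (its x) by 211 (its y) by 50 mm high; walls and floor 5 mm thick, so inside 145 by 201 mm, with the inner floor 5 mm above the origin. Origin: centre of its underside; x runs along its two short end walls (the walls at +y and -y), y along its length, z up. Only the storage box is in it at the start.
- storage_box: White freezer storage box, 133 by 133 mm and 75 mm tall, about 0.45 kg, loose, standing on the tote's floor (its top is 30 mm above the tote's rim) with 25 to 43 mm free at each end. Too wide to grasp. Pushed against an end wall it leaves 68 mm free (along the tote's y) by 145 mm (along its x) at the other end. Origin: centre of its underside; x and y nearly along the tote's, z up.
- carton: Tall brown cardboard carton, 72 mm (its x) by 58 mm (its y) by 130 mm tall, about 0.25 kg, loose, standing on the bench. It fits beside the storage box only with its 58 mm side along the tote's y. Origin: centre of its underside; z up.
- bottle: Round amber bottle with a white cap, about 0.35 kg, loose, standing on the bench: body 58 mm in diameter up to 95 mm height, then a shoulder, then a cap 50 mm in diameter from 105 to 135 mm height. Origin: centre of its underside; z up.
- tube_rack: Bystander, to be left alone: green tube rack, 90 by 120 mm, 59 mm tall with its tubes. Origin: centre of its underside.
- tip_box: Bystander: blue and white pipette tip box, 85 by 122 by 60 mm tall. Origin: centre of its underside.
- short_jar: Bystander: short jar 68 mm in diameter, 75 mm tall. Origin: centre of its underside.
- dishes: Bystander: stack of clear dishes, 90 mm in diameter, 45 mm tall. Origin: centre of its underside.
Not all that is in view belongs to the job. What is shaped like the carton but pink or purple is not meant. Leave any purple look-alike of the bottle alone.

How it is judged:
By the outcome, as a careful person would: the job done as asked, in the order asked, and still so for the second after the job is handed in, with the robot touching nothing.
It also fails if it takes over 67 s, if anything falls off the work surface, if the arm or the gripper's body presses on something with over 40 N, if the wrist force passes 120 N, or if a joint passes its speed limit or range.

## Working session

There is one attempt and no reset: what is moved stays moved. The work goes in short steps, Python scripts to look and compute and a shell command to move; the robot and the scene stay as the last step left them, time stands still between calls to the robot, and variables do not carry over. Pictures are saved under pics/ and viewed, at most 10 in all, crops included, and the job is handed in when it is done.

```bash
mkdir -p pics; ls; python3 - <<'E'
from workcell import bot
import cv2, numpy as np
for n in ["top","side"]:
    c=bot.camera(n); cv2.imwrite(f"pics/{n}0.png",c["pixels"][:,:,::-1]); np.savez(f"{n}.npz",K=c["camera_matrix"],E=c["extrinsics"])
    print(n,c["camera_matrix"].round(1).tolist(),c["extrinsics"].round(4).tolist())
    for t in ["bin","storage_box","carton","bottle"]:
        print(t,[(np.round(np.array(d["centre"])*[560,420],1).tolist(),round(d["score"],2)) for d in bot.place_of(n,t)])
print(bot.get_obs())
E
```

```text
pics
top [[432.2, 0.0, 272.9], [0.0, 432.2, 210.5], [0.0, 0.0, 1.0]] [[0.0183, -0.9997, -0.016, -0.029], [-0.9873, -0.0155, -0.1583, 0.5379], [0.158, 0.0187, -0.9873, 0.9132], [0.0, 0.0, 0.0, 1.0]]
bin [([121.5, 155.8], 0.39)]
storage_box [([267.5, 202.7], 0.84)]
carton [([401.2, 311.4], 0.78), ([450.8, 257.7], 0.76), ([391.3, 252.9], 0.63)]
bottle [([133.5, 269.9], 0.68), ([116.8, 225.1], 0.61)]
side [[476.1, 0.0, 281.7], [0.0, 476.1, 215.6], [0.0, 0.0, 1.0]] [[-0.8827, -0.4699, -0.0064, 0.4657], [-0.3284, 0.6264, -0.7069, 0.2303], [0.3361, -0.6219, -0.7073, 0.9045], [0.0, 0.0, 0.0, 1.0]]
bin []
storage_box [([270.7, 227.4], 0.85)]
carton [([408.0, 188.4], 0.98), ([378.2, 154.4], 0.81), ([359.3, 180.7], 0.6), ([270.9, 230.7], 0.28)]
bottle [([266.6, 368.7], 0.89), ([203.9, 371.4], 0.7), ([175.3, 241.5], 0.63)]
{'clock': 0.5, 'joint_pos': array([-1.22099785e+00,  2.40662300e-01,  4.99285491e-03,  1.33519315e+00,
       -6.83596929e-06,  1.57081001e+00]), 'joint_vel': array([-6.25684745e-04, -2.36040857e-04,  9.82040359e-04, -1.50605215e-04,
       -2.71829120e-05, -2.00650235e-03]), 'tau': array([-1.61655303e-04, -3.71858203e+01,  2.52462012e+01,  2.79051630e-03,
       -3.96161704e-05, -3.22400240e-08]), 'eef_pos': array([ 0.17135167, -0.46971988,  0.23127258]), 'tool_rot': array([ 9.84745267e-01,  1.74002177e-01, -9.13187664e-06, -3.20348540e-05]), 'ft_force': array([0.19707698, 0.70227296, 0.35829517]), 'ft_torque': array([ 0.00581272,  0.03409469, -0.01844816]), 'grasp_force': 0.0, 'grip_width': 0.08554655272678156}
```

View pics/top0.png

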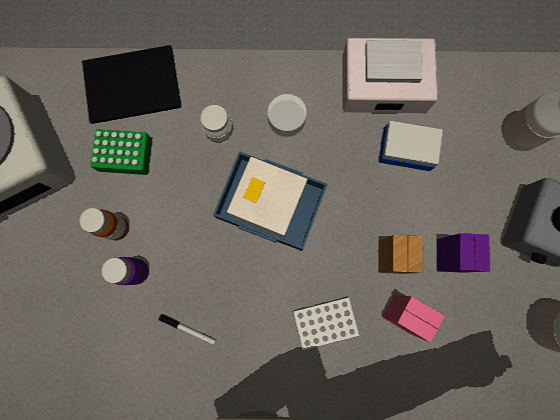

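View pics/side0.png

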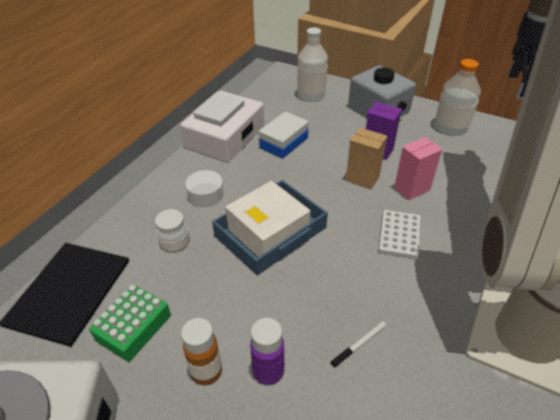

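The top view shows the tote centred near (270,200), turned about 20°, with the white box in it. The brown carton is at (401,253), with pink and purple look-alikes at (413,316) and (463,253). The amber bottle has its cap at (97,222), and the purple look-alike is at (123,270). In the side view the carton is at (366,158) and the bottle at (202,352). Next I'll fit their silhouettes.

```bash
cat > h.py <<'E'
import cv2, numpy as np
from scipy.optimize import minimize
from workcell import bot
S=4
def shoot(n,name=None):
    c=bot.camera(n)
    if name: cv2.imwrite(f"pics/{name}.png",c["pixels"][:,:,::-1])
    return c
def proj(c,P):
    q=np.c_[P,np.ones(len(P))]@np.array(c["extrinsics"])[:3].T; q=q@np.array(c["camera_matrix"]).T
    return q[:,:2]/q[:,2:]
def ray(c,u,z):  # pixel -> world point at height z
    E=np.array(c["extrinsics"]);R=E[:3,:3];o=-R.T@E[:3,3]
    d=R.T@np.linalg.inv(c["camera_matrix"])@[u[0],u[1],1]
    return o+d*(z-o[2])/d[2]
def box(p,dx,dy,h,z0=0):
    x,y,a=p; R=np.array([[np.cos(a),-np.sin(a)],[np.sin(a),np.cos(a)]])
    b=np.array([[1,1],[-1,1],[-1,-1],[1,-1]])*[dx/2,dy/2]@R.T+[x,y]
    return np.r_[np.c_[b,[z0]*4],np.c_[b,[z0+h]*4]]
def bottle(p,*_):
    t=np.linspace(0,2*np.pi,40); r=[(.029,0),(.029,.095),(.025,.105),(.025,.135)]
    return np.concatenate([np.c_[p[0]+q*np.cos(t),p[1]+q*np.sin(t),0*t+z] for q,z in r])
def hull(c,P):
    m=np.zeros((420*S,560*S),np.uint8)
    h=cv2.convexHull(((proj(c,P)+.5)*S*16).astype(np.int32))
    cv2.fillConvexPoly(m,h,1,shift=4); return m>0
def mask(c,f,roi,chull=False):
    h=cv2.cvtColor(c["pixels"],cv2.COLOR_RGB2HSV).astype(int); m=f(h[...,0],h[...,1],h[...,2]).astype(np.uint8)
    k=np.zeros_like(m); x0,y0,x1,y1=roi; k[y0:y1,x0:x1]=m[y0:y1,x0:x1]
    k=cv2.morphologyEx(k,cv2.MORPH_OPEN,np.ones((3,3),np.uint8))
    n,l,s,_=cv2.connectedComponentsWithStats(k); k=(l==1+np.argmax(s[1:,4])).astype(np.uint8)
    if chull:
        pts=np.argwhere(k)[:,::-1].astype(np.int32); cv2.fillConvexPoly(k,cv2.convexHull(pts),1)
    return cv2.resize(k*255,None,fx=S,fy=S,interpolation=cv2.INTER_LINEAR)>127
def fit(model,views,p0):
    def cost(p):
        return -np.mean([(lambda a:(a&m).sum()/(a|m).sum())(hull(c,model(p))) for c,m in views])
    best=None
    for _ in range(2):
        sx=np.vstack([p0]+[np.array(p0)+d for d in np.eye(len(p0))*([.01,.01,.15][:len(p0)])])
        best=minimize(cost,p0,method="Nelder-Mead",options=dict(initial_simplex=sx,maxiter=80,xatol=1e-4,fatol=1e-5)); p0=best.x
    return best.x,-best.fun
E
cat > m1.py <<'E'
from h import *
T=shoot("top"); D=shoot("side")
brown=lambda h,s,v:(h>5)&(h<25)&(s>90)&(v>40)
blue=lambda h,s,v:(h>95)&(h<120)&(s>70)
dark=lambda h,s,v:((h>95)&(h<120)&(s>70))|(v>150)
white=lambda h,s,v:(v>150)
sat=lambda h,s,v:((h<25)&(s>90)&(v>40))|(v>150)
V={"carton":(brown,(370,225,432,282),(340,120,390,195),lambda p:box(p,.072,.058,.13),ray(T,(401,253),.06)),
"bin":(dark,(205,143,335,258),(205,175,335,275),lambda p:box(p,.155,.211,.05),ray(T,(270,200),.03)),
"box":(lambda h,s,v:(v>110)&(h<60),(205,143,335,258),(205,175,335,275),None,None),
"bottle":(sat,(70,200,135,245),(175,312,228,392),bottle,ray(T,(110,224),.06))}
out=[]
for n,(f,r1,r2,mod,p0) in V.items():
    m1=mask(T,f,r1,True); m2=mask(D,f,r2,True)
    for c,m,nm in((T,m1,"t"),(D,m2,"s")):
        ct,_=cv2.findContours(m.astype(np.uint8),cv2.RETR_EXTERNAL,cv2.CHAIN_APPROX_NONE)
        out.append((nm,ct))
    if mod is None: continue
    for a in ([0,.4,1.57] if n!="bottle" else [None]):
        q=list(p0[:2])+([a] if a is not None else [])
        p,s=fit(mod,[(T,m1),(D,m2)],q); pt,st=fit(mod,[(T,m1)],p)
        print(n,p.round(4),round(s,3),"top only",pt.round(4),round(st,3))
for nm,c in(("t",T),("s",D)):
    im=cv2.resize(c["pixels"][:,:,::-1],None,fx=S,fy=S)
    for k,ct in out:
        if k==nm: cv2.drawContours(im,ct,-1,(0,255,0),1)
    cv2.imwrite(f"pics/m_{nm}.png",im)
a=cv2.imread("pics/m_t.png"); b=cv2.imread("pics/m_s.png")
cr=lambda i,x,y,w,h:cv2.resize(i[y*S:(y+h)*S,x*S:(x+w)*S],(400,300))
cv2.imwrite("pics/crops.png",np.vstack([np.hstack([cr(a,200,140,140,105+20),cr(b,200,170,140,110)]),np.hstack([cv2.hconcat([cr(a,365,220,80,60)[:, :200*2:2],cr(a,70,195,80,60)[:,::2]]),cv2.hconcat([cr(b,335,120,60,80)[:,::2],cr(b,172,310,60,85)[:,::2]])])]))
E
python3 m1.py
```

```text
carton [ 0.444  -0.2882 -0.0175] 0.958 top only [ 0.4435 -0.2876 -0.0354] 0.975
carton [ 0.447  -0.2879  0.453 ] 0.844 top only [ 0.4435 -0.2876 -0.0349] 0.975
carton [ 0.4441 -0.2866  1.3321] 0.853 top only [ 0.4443 -0.2878  1.2773] 0.806
bin [ 0.5655 -0.0138 -0.3433] 0.664 top only [ 0.5637 -0.0132 -0.3482] 0.963
bin [ 0.5659 -0.014  -0.3451] 0.664 top only [ 0.5636 -0.0131 -0.3484] 0.963
bin [ 0.5657 -0.014   2.7956] 0.664 top only [ 0.5636 -0.0131  2.7932] 0.963
bottle [0.5025 0.3411] 0.348 top only [0.4999 0.3421] 0.383
```

View pics/crops.png

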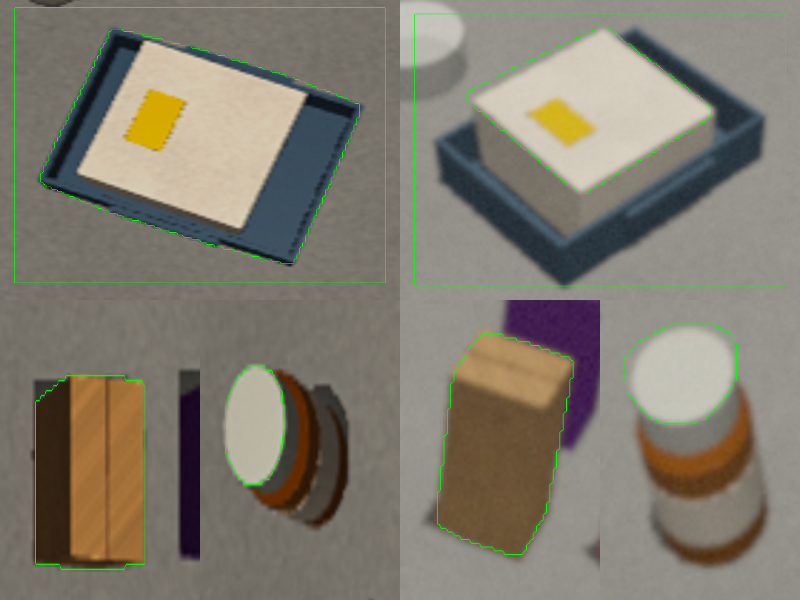

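Crops: the carton outline is good. The tote is good in the top view only, and the white thresholds caught just the cap and the box top face. I'll refit using those faces.

```bash
cat > m2.py <<'E'
from h import *
T=shoot("top"); D=shoot("side")
blue=lambda h,s,v:(h>95)&(h<120)&(s>70)
whiteT=lambda h,s,v:(v>150)
def disc(z,r):
    t=np.linspace(0,2*np.pi,60); return lambda p:np.c_[p[0]+r*np.cos(t),p[1]+r*np.sin(t),0*t+z]
lid=lambda p:box(p,.133,.133,0,.08)
mt=mask(T,blue,(205,143,335,258),True); ms=mask(D,blue,(205,180,335,272),True)
tote=lambda p:box(p,.155,.211,.05)
def rep(n,mod,a,b,q):
    for nm,v in(("both",[(T,a),(D,b)]),("top",[(T,a)]),("side",[(D,b)])):
        p,s=fit(mod,v,q); print(n,nm,p.round(4),round(s,3))
rep("bin",tote,mt,ms,[.5637,-.0132,-.348])
rep("lid",lid,mask(T,whiteT,(225,153,315,240),True),mask(D,lambda h,s,v:v>165,(225,180,312,252),True),[.564,-.013,-.348])
rep("cap",disc(.135,.025),mask(T,whiteT,(75,203,112,240),True),mask(D,lambda h,s,v:v>160,(178,315,220,350),True),[.5,.342])
rep("carton",lambda p:box(p,.072,.058,.13),mask(T,lambda h,s,v:(h>5)&(h<25)&(s>90)&(v>15),(370,225,432,282),True),mask(D,lambda h,s,v:(h>5)&(h<25)&(s>80)&(v>40),(340,120,390,195),True),[.444,-.288,-.02])
E
python3 m2.py
```

```text
bin both [ 0.5631 -0.013  -0.3475] 0.836
bin top [ 0.5626 -0.013  -0.3501] 0.977
bin side [ 0.5645 -0.0165 -0.3394] 0.699
lid both [ 0.5658 -0.0064 -0.3686] 0.971
lid top [ 0.566  -0.0065 -0.3727] 0.985
lid side [ 0.5663 -0.006  -0.3755] 0.958
cap both [0.5005 0.3414] 0.946
cap top [0.4996 0.3419] 0.944
cap side [0.5009 0.3412] 0.959
carton both [ 0.4441 -0.2877 -0.023 ] 0.96
carton top [ 0.4436 -0.2876 -0.0364] 0.975
carton side [ 0.4454 -0.2895  0.0183] 0.964
```

```bash
python3 -m creep '[0.365,0.381,0,0.874,0.05, 0.365,0.381,0,0.874,0.05, 0.365,0.381,0,0.874,0.05, 0.365,0.381,0,0.874,0.05, 0.365,0.381,0,0.874,0.05, 0.365,0.381,0,0.874,0.05, 0.365,0.381,0,0.874,0.05, 0.365,0.381,0,0.874,0.05, 0.365,0.381,0,0.874,0.05, 0.365,0.381,0,0.874,0.05]'; cat > st.py <<'E'
from workcell import bot
import numpy as np
o=bot.get_obs(); x,y,z,w=o["tool_rot"]
R01=2*(x*y-w*z);R11=1-2*(x*x+z*z)
p=o["eef_pos"]; a=-0.347; d=p[:2]-[.563,-.0135]
print("t",round(o["clock"],2),"pos",p.round(4),"phi",round(float(np.arctan2(R11,R01)),4),"toteXY mm",(1000*np.array([d@[np.cos(a),np.sin(a)],d@[-np.sin(a),np.cos(a)]])).round(1),"q",o["joint_pos"].round(2),"F",o["ft_force"].round(1),"w",round(o["grip_width"],4),"g",round(float(o["grasp_force"]),1))
E
python3 st.py
```

```text
clock: 1.53
eef_pos: [0.4608, -0.167, 0.2316]
tool_rot: [0.818, 0.575, 0.0, 0.0]
ft_force: [1.0, -0.6, -0.0]
grip_width: 0.0499
grasp_force: 0.0
t 1.53 pos [ 0.4608 -0.167   0.2316] phi -0.3467 toteXY mm [ -43.9 -179.2] q [-0.35  0.22 -0.02  1.33 -0.    1.57] F [ 1.  -0.6 -0. ] w 0.0499 g 0.0
```

```bash
python3 -m creep '[0.038,0.04,0,0,0.05, 0.075,0.078,0,0,0.05, 0.075,0.078,-0.03,0,0.05, 0.075,0.078,-0.07,0,0.05, 0.075,0.078,-0.11,0,0.05, 0.075,0.078,-0.15,0,0.05, 0.075,0.078,-0.175,0,0.05, 0.075,0.078,-0.186,0,0.05, 0.075,0.078,-0.186,0,0.05, 0.075,0.078,-0.186,0,0.05]' >/dev/null; python3 st.py
python3 - <<'E'
from h import *
shoot("side","push0")
E
```

```text
t 2.37 pos [ 0.5343 -0.0908  0.0449] phi -0.347 toteXY mm [ -0.8 -82.4] q [-0.17  0.47 -0.17  0.92 -0.    1.75] F [ 0.3 -0.2  0.6] w 0.0502 g 0.0
```

View pics/push0.png

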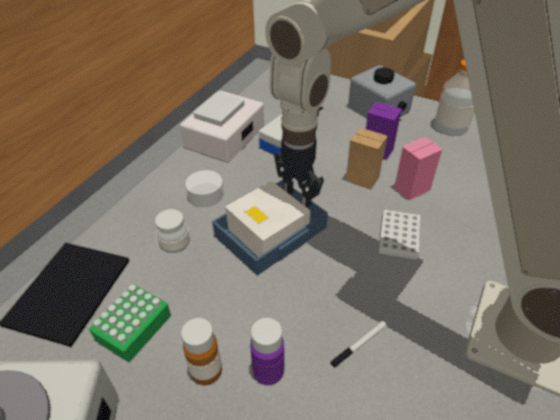

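The side view shows the fingers in the gap at the tote's near (-y) end, clear of the walls. I'll push towards +y.

```bash
python3 -m creep '[0.0015,0.0042,0,0,0.05, 0.0031,0.0085,0,0,0.05, 0.0044,0.0122,0,0,0.05, 0.0058,0.016,0,0,0.05, 0.0071,0.0197,0,0,0.05, 0.0082,0.0226,0,0,0.05, 0.0092,0.0254,0,0,0.05, 0.0102,0.0282,0,0,0.05, 0.0109,0.0301,0,0,0.05, 0.0116,0.032,0,0,0.05]' >/dev/null; python3 st.py
```

```text
t 3.25 pos [ 0.546  -0.0587  0.0452] phi -0.3469 toteXY mm [ -0.6 -48.3] q [-0.11  0.49 -0.15  0.93 -0.    1.81] F [-1.2 -2.8  2.6] w 0.05 g 1.6
```

Force is about 3 N, which is sliding friction. I'll continue in small steps until it rises.

```bash
python3 -m creep '[0.0003,0.0009,0,0,0.05, 0.0007,0.0019,0,0,0.05, 0.001,0.0028,0,0,0.05, 0.001,0.0028,0,0,0.05]' >/dev/null; python3 st.py
python3 -m creep '[0.0003,0.0009,0,0,0.05, 0.0005,0.0014,0,0,0.05, 0.0005,0.0014,0,0,0.05]' >/dev/null; python3 st.py
```

```text
t 3.58 pos [ 0.5471 -0.0558  0.0452] phi -0.3469 toteXY mm [ -0.6 -45.2] q [-0.1   0.49 -0.15  0.93  0.    1.82] F [-1.6 -1.5  1.2] w 0.0504 g 1.1
t 3.83 pos [ 0.5476 -0.0544  0.0452] phi -0.3469 toteXY mm [ -0.5 -43.7] q [-0.1   0.49 -0.15  0.93  0.    1.82] F [-0.9 -2.7  1.1] w 0.05 g 1.1
```

```bash
python3 -m creep '[0.0003,0.0009,0,0,0.05, 0.0005,0.0014,0,0,0.05, 0.0005,0.0014,0,0,0.05]' >/dev/null; python3 st.py
python3 -m creep '[0.0003,0.0009,0,0,0.05, 0.0005,0.0014,0,0,0.05, 0.0005,0.0014,0,0,0.05]' >/dev/null; python3 st.py
```

```text
t 4.08 pos [ 0.5477 -0.0539  0.0452] phi -0.3476 toteXY mm [ -0.7 -43.2] q [-0.1   0.49 -0.15  0.93 -0.    1.82] F [-1.5 -4.9  1.8] w 0.0497 g 2.5
t 4.33 pos [ 0.5476 -0.0538  0.0452] phi -0.3486 toteXY mm [ -0.8 -43.2] q [-0.1   0.49 -0.15  0.94 -0.    1.82] F [-3.8 -6.4  3.2] w 0.05 g 4.5
```

The box has reached the +y wall: motion stopped at -43.2 and the force is rising. I'll back off, rise and go to the carton.

```bash
python3 -m creep '[-0.005,-0.014,0,0,0.05, -0.006,-0.016,0.03,0,0.05, -0.006,-0.016,0.07,0,0.05, -0.006,-0.016,0.11,0,0.05, -0.006,-0.016,0.15,0.12,0.0854, -0.006,-0.016,0.19,0.24,0.0854, -0.006,-0.03,0.205,0.36,0.0854, -0.016,-0.06,0.205,0.48,0.0854, -0.026,-0.09,0.205,0.6,0.0854, -0.036,-0.11,0.205,0.72,0.0854]' >/dev/null; python3 st.py
python3 - <<'E'
from h import *
c=shoot("side","box1")
m=mask(c,lambda h,s,v:v>165,(215,175,312,262),True)
p,s=fit(lambda p:box(p,.133,.133,0,.08),[(c,m)],[.575,.018,-.347]);d=p[:2]-[.563,-.0135];print(p.round(4),s,d@[.94,-.34],d@[.34,.94])
E
```

```text
t 5.17 pos [ 0.5131 -0.1628  0.2508] phi 0.3794 toteXY mm [   3.9 -157.3] q [-0.31  0.31  0.15  1.41  0.    0.88] F [ 0.5  0.8 -0.5] w 0.0855 g 0.0
[ 0.5731  0.0208 -0.3554] 0.9503307643604131 -0.0021823588825023456 0.03568234334771567
```

View pics/box1.png

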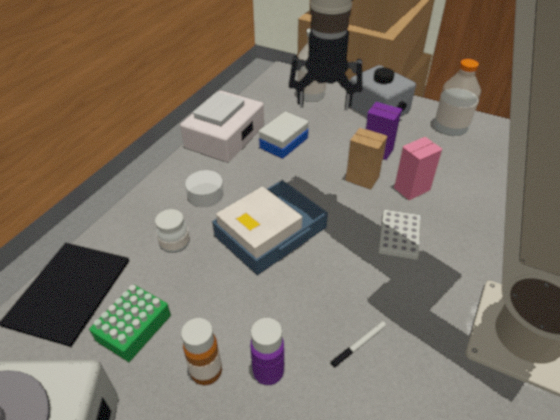

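The box is against the +y wall, top face at (260,218), with the near end free. Now I'll go over the carton.

```bash
python3 -m creep '[-0.02,-0.04,0,0.12,0.0854, -0.04,-0.08,0,0.24,0.0854, -0.0686,-0.1252,0,0.36,0.0854, -0.0686,-0.1252,0,0.48,0.0854, -0.0686,-0.1252,0,0.6,0.0854, -0.0686,-0.1252,0,0.72,0.0854, -0.0686,-0.1252,0,0.84,0.0854, -0.0686,-0.1252,0,0.96,0.0854, -0.0686,-0.1252,0,1.08,0.0854, -0.0686,-0.1252,0,1.171,0.0854]' >/dev/null; python3 -m creep '[0,0,-0.01,0.05,0.0854, 0,0,-0.02,0.05,0.0854]' >/dev/null; python3 st.py
```

```text
t 6.22 pos [ 0.4452 -0.2865  0.2304] phi 1.5949 toteXY mm [ -18.  -296.8] q [-0.57  0.3   0.08  1.35  0.   -0.6 ] F [-0.4 -0.1 -0.6] w 0.0853 g 0.0
```

```bash
python3 -m creep '[-0.0005,-0.0015,-0.03,-0.045,0.0854, -0.0005,-0.0015,-0.06,-0.045,0.0854, -0.0005,-0.0015,-0.09,-0.045,0.0854, -0.0005,-0.0015,-0.12,-0.045,0.0854, -0.0005,-0.0015,-0.137,-0.045,0.0854, -0.0005,-0.0015,-0.145,-0.045,0.0854, -0.0005,-0.0015,-0.145,-0.045,0.0854]' >/dev/null; python3 st.py
python3 -m creep '[0,0,0,0,0.066, 0,0,0,0,0.062, 0,0,0,0,0.058, 0,0,0,0,0.052, 0,0,0,0,0.045, 0,0,0,0,0.045]'>/dev/null; python3 st.py
```

```text
t 6.8 pos [ 0.4422 -0.287   0.0828] phi 1.5483 toteXY mm [ -20.6 -298.3] q [-0.58  0.41 -0.16  1.    0.   -0.55] F [0.8 0.5 0.2] w 0.0854 g 0.0
t 7.3 pos [ 0.445  -0.2889  0.0872] phi 1.5492 toteXY mm [ -17.3 -299.1] q [-0.58  0.4  -0.16  1.    0.   -0.55] F [-0.7  2.2  6.2] w 0.0577 g 64.4
```

```bash
python3 -m creep '[0,0,0.008,0,0.045, 0,0,0.022,0,0.045, 0,0,0.042,0,0.045, 0,0,0.065,0,0.045, 0,0,0.085,0,0.045, 0,0.005,0.1,0,0.045, 0.003,0.015,0.105,-0.02,0.045, 0.008,0.03,0.105,-0.05,0.045, 0.014,0.05,0.105,-0.09,0.045, 0.02,0.07,0.105,-0.13,0.045]' >/dev/null; python3 st.py
python3 -m creep '[0.006,0.02,0,-0.03,0.045, 0.012,0.04,0,-0.06,0.045, 0.018,0.06,0,-0.09,0.045, 0.024,0.08,0,-0.12,0.045, 0.03,0.1,0,-0.15,0.045, 0.036,0.12,0,-0.18,0.045, 0.041,0.137,0,-0.19,0.045, 0.044,0.147,0,-0.195,0.045, 0.046,0.153,0,-0.195,0.045, 0.046,0.153,0,-0.195,0.045]' >/dev/null; python3 st.py
python3 - <<'E'
from h import *
T=shoot("top","c2t");D=shoot("side","c2s")
a=cv2.imread("pics/c2t.png")[100:310,130:410];b=cv2.imread("pics/c2s.png")[100:310,130:410]
cv2.imwrite("pics/c2.png",np.hstack([cv2.resize(i,(400,300)) for i in(a,b)]))
E
```

```text
t 8.13 pos [ 0.4631 -0.2182  0.1904] phi 1.4155 toteXY mm [ -24.3 -226.5] q [-0.44  0.29 -0.04  1.24 -0.   -0.28] F [ 0.7 -0.6 -2.6] w 0.0573 g 64.7
t 8.97 pos [ 0.5095 -0.0646  0.1902] phi 1.2259 toteXY mm [-32.9 -66.3] q [-0.13  0.29 -0.04  1.24 -0.    0.22] F [ 0.  -0.  -3.1] w 0.0576 g 64.6
```

View pics/c2.png

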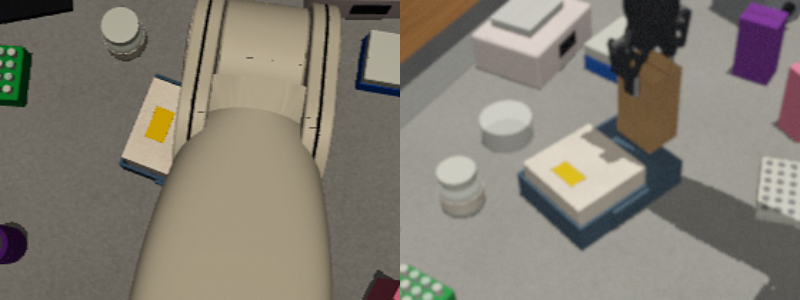

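The carton is held upright above the tote's free end (crop 645,100). I'll lower it gently.

```bash
python3 -m creep '[0.0012,-0.0007,-0.015,-0.002,0.045, 0.0012,-0.0007,-0.035,-0.002,0.045, 0.0012,-0.0007,-0.053,-0.002,0.045, 0.0012,-0.0007,-0.068,-0.002,0.045, 0.0012,-0.0007,-0.08,-0.002,0.045, 0.0012,-0.0007,-0.088,-0.002,0.045, 0.0012,-0.0007,-0.092,-0.002,0.045, 0.0012,-0.0007,-0.094,-0.002,0.045, 0.0012,-0.0007,-0.094,-0.002,0.045]' >/dev/null; python3 st.py
python3 -m creep '[0,0,-0.0015,0,0.045, 0,0,-0.003,0,0.045, 0,0,-0.003,0,0.045]' >/dev/null; python3 st.py
```

```text
t 9.82 pos [ 0.5108 -0.0667  0.0964] phi 1.2214 toteXY mm [-31.  -67.7] q [-0.13  0.37 -0.19  1.02 -0.    0.22] F [-1.1  0.6 -2.6] w 0.0575 g 64.8
t 10.07 pos [ 0.5111 -0.0663  0.0936] phi 1.2221 toteXY mm [-30.9 -67.3] q [-0.13  0.37 -0.19  1.01 -0.    0.22] F [-1.1 -0.1 -4. ] w 0.0573 g 64.8
```

```bash
python3 -m creep '[0,0,-0.0008,0,0.045, 0,0,-0.0015,0,0.045, 0,0,-0.0015,0,0.045]' >/dev/null; python3 st.py;  python3 -m creep '[0,0,-0.0008,0,0.045, 0,0,-0.001,0,0.045]' >/dev/null; python3 st.py
```

```text
t 10.32 pos [ 0.511  -0.0662  0.0923] phi 1.2222 toteXY mm [-30.9 -67.2] q [-0.13  0.37 -0.19  1.01 -0.    0.22] F [-1.1  0.2 -0.7] w 0.0575 g 64.7
t 10.48 pos [ 0.5112 -0.0662  0.0922] phi 1.222 toteXY mm [-30.8 -67.2] q [-0.13  0.37 -0.19  1.   -0.    0.22] F [-2.9  1.1  7.7] w 0.0573 g 65.6
```

```bash
python3 -m creep '[0,0,0.0005,0,0.06, 0,0,0.0005,0,0.066, 0,0,0.0005,0,0.076, 0,0,0.0005,0,0.08, 0,0,0.02,0,0.08, 0,0,0.06,0,0.08, 0,0,0.1,0,0.08, 0,0,0.14,0,0.08, 0,0,0.16,0,0.08, 0,0,0.17,0,0.08]' >/dev/null; python3 st.py
python3 - <<'E'
from h import *
D=shoot("side","c3")
m=mask(D,lambda h,s,v:(h>5)&(h<25)&(s>80)&(v>40),(230,100,345,250),True)
p,s=fit(lambda p:box(p,.072,.058,.13,.005),[(D,m)],[.511,-.066,-.347]);d=p[:2]-[.563,-.0135];print(p.round(4),s,d@[.94,-.34],d@[.34,.94])
cv2.imwrite("pics/c3c.png",cv2.resize(cv2.imread("pics/c3.png")[100:280,190:390],None,fx=3,fy=3))
E
```

```text
t 11.32 pos [ 0.5126 -0.0665  0.265 ] phi 1.222 toteXY mm [-29.3 -67. ] q [-0.13  0.26  0.11  1.42 -0.    0.22] F [-0.2  0.   0.1] w 0.0803 g 0.0
[ 0.5205 -0.0825 -0.4879] 0.7370181453298771 -0.016442750580884975 -0.07929606146618903
```

View pics/c3c.png

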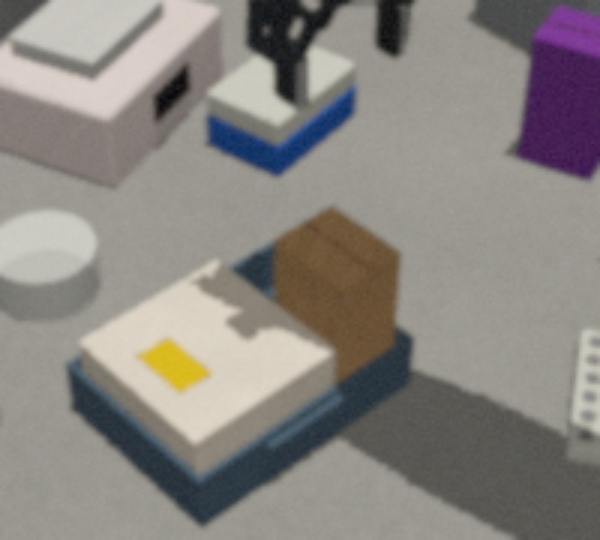

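The carton stands upright in the tote's free end, at crop (335,290), on the near-robot side. Now the bottle.

```bash
python3 -m creep '[-0.001,0.03,0,0,0.0854, -0.002,0.07,0,0,0.0854, -0.0035,0.11,0,0,0.0854, -0.005,0.15,0,0,0.0854, -0.006,0.19,0,0,0.0854, -0.007,0.23,0,0,0.0854, -0.008,0.27,0,0,0.0854, -0.009,0.31,0,0,0.0854, -0.01,0.35,0,0,0.0854, -0.0115,0.385,0,0,0.0854]' >/dev/null; python3 -m creep '[-0.0006,0.015,0,0,0.0854, -0.0006,0.023,-0.01,0,0.0854, -0.0006,0.023,-0.02,0,0.0854]' >/dev/null; python3 st.py
python3 - <<'E'
from h import *
T=shoot("top","c4t")
m=mask(T,lambda h,s,v:(h>5)&(h<25)&(s>90)&(v>15),(255,170,340,265),True)
p,s=fit(lambda p:box(p,.072,.058,.13,.005),[(T,m)],[.511,-.066,-.347]);d=p[:2]-[.563,-.0135];print(p.round(4),s,d@[.94,-.34],d@[.34,.94])
cv2.imwrite("pics/c4c.png",cv2.resize(cv2.imread("pics/c4t.png")[130:270,190:350],None,fx=4,fy=4))
E
```

```text
t 12.45 pos [0.498  0.3431 0.2379] phi 1.2246 toteXY mm [-182.4  313.2] q [0.6  0.45 0.33 1.45 0.   0.95] F [-0.3  0.1  0.7] w 0.0854 g 0.0
[ 0.5109 -0.064  -0.3475] 0.9586417925180141 -0.031797898690271165 -0.065158550890918
```

View pics/c4c.png

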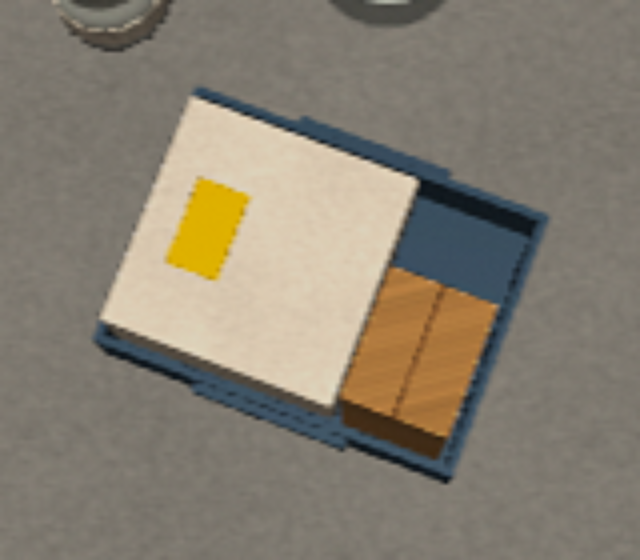

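The carton sits squarely beside the box (tote -31,-66), and the upper right corner is free for the bottle. I'll descend on the bottle's cap.

```bash
python3 -m creep '[0.002,-0.0015,-0.02,0,0.0854, 0.002,-0.0015,-0.05,0,0.0854, 0.002,-0.0015,-0.08,0,0.0854, 0.002,-0.0015,-0.105,0,0.0854, 0.002,-0.0015,-0.12,0,0.0854, 0.002,-0.0015,-0.13,0,0.0854, 0.002,-0.0015,-0.13,0,0.0854]' >/dev/null; python3 st.py; python3 -m creep '[0,0,0,0,0.0854]' >/dev/null; python3 st.py
```

```text
t 13.08 pos [0.499  0.3371 0.1073] phi 1.2196 toteXY mm [-179.4  307.9] q [ 0.59  0.52  0.09  1.15 -0.    0.95] F [ 0.5 -0.4  0.2] w 0.0852 g 0.0
t 13.17 pos [0.5007 0.3388 0.1104] phi 1.2203 toteXY mm [-178.4  310.2] q [ 0.6   0.52  0.1   1.15 -0.    0.95] F [0.3 0.1 1.3] w 0.0856 g 0.0
```

```bash
python3 -m creep '[0,0.002,-0.006,0,0.0854, 0,0.002,-0.006,0,0.0854, 0,0.002,-0.006,0,0.065, 0,0.002,-0.006,0,0.058, 0,0.002,-0.006,0,0.054, 0,0.002,-0.006,0,0.05, 0,0.002,-0.006,0,0.045, 0,0.002,-0.006,0,0.038, 0,0.002,-0.006,0,0.038]' >/dev/null; python3 st.py
```

```text
t 13.92 pos [0.501  0.3421 0.1057] phi 1.2218 toteXY mm [-179.2  313.4] q [ 0.6   0.53  0.09  1.14 -0.    0.95] F [-1.2 -2.7  4.9] w 0.049 g 62.2
```

```bash
python3 -m creep '[0,0,0.008,0,0.038, 0,0,0.022,0,0.038, 0,0,0.042,0,0.038, 0,0,0.065,0,0.038, 0,0,0.088,0,0.038, 0,0,0.105,0,0.038, 0.001,-0.008,0.112,0,0.038, 0.005,-0.022,0.115,0,0.038, 0.011,-0.044,0.115,0,0.038, 0.018,-0.07,0.115,0,0.038]' >/dev/null; python3 st.py
python3 -m creep '[0.007,-0.027,0,0,0.038, 0.014,-0.055,0,0,0.038, 0.021,-0.083,0,0,0.038, 0.029,-0.111,0,0,0.038, 0.036,-0.139,0,0,0.038, 0.043,-0.167,0,0,0.038, 0.05,-0.195,0,0,0.038, 0.057,-0.223,0,0,0.038, 0.064,-0.248,0,0,0.038, 0.07,-0.27,0,0,0.038]' >/dev/null; python3 st.py
```

```text
t 14.75 pos [0.518  0.2711 0.2181] phi 1.2239 toteXY mm [-139.1  252.3] q [ 0.48  0.42  0.22  1.38 -0.    0.83] F [ 1.9  0.3 -3.3] w 0.0486 g 62.7
t 15.58 pos [ 0.5874 -0.0011  0.2176] phi 1.2198 toteXY mm [18.7 20. ] q [-0.    0.43  0.23  1.38 -0.    0.35] F [ 0.6 -0.1 -3.6] w 0.0484 g 62.7
```

```bash
python3 -m creep '[0.005,-0.018,0,0,0.038, 0.01,-0.03,0,0,0.038, 0.007,-0.042,0,0,0.038, 0.002,-0.056,0,0,0.038, -0.004,-0.07,0,0,0.038, -0.008,-0.08,0,0.002,0.038, -0.0108,-0.087,0,0.002,0.038, -0.0108,-0.088,0,0.002,0.038, -0.0108,-0.088,0,0.002,0.038, -0.0108,-0.088,0,0.002,0.038]' >/dev/null; python3 st.py
python3 - <<'E'
from h import *
D=shoot("side","c5")
cv2.imwrite("pics/c5c.png",cv2.resize(cv2.imread("pics/c5.png")[60:270,190:390],None,fx=2.8,fy=2.8))
E
```

```text
t 16.42 pos [ 0.578  -0.0852  0.2201] phi 1.2245 toteXY mm [ 38.5 -62.4] q [-0.15  0.41  0.22  1.38  0.    0.2 ] F [ 0.6  0.3 -4. ] w 0.048 g 62.7
```

View pics/c5c.png

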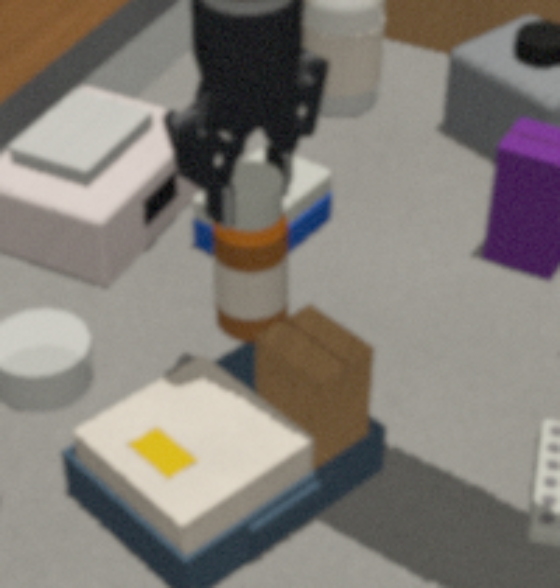

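The bottle hangs upright above the free corner, at crop (250,270). I'll shift 4 mm along -y and lower it.

```bash
python3 -m creep '[-0.0014,-0.0039,0,0,0.038, -0.0014,-0.0039,-0.015,0,0.038, -0.0014,-0.0039,-0.035,0,0.038, -0.0014,-0.0039,-0.055,0,0.038, -0.0014,-0.0039,-0.073,0,0.038, -0.0014,-0.0039,-0.087,0,0.038, -0.0014,-0.0039,-0.096,0,0.038, -0.0014,-0.0039,-0.101,0,0.038, -0.0014,-0.0039,-0.103,0,0.038, -0.0014,-0.0039,-0.103,0,0.038]' >/dev/null; python3 st.py
python3 -m creep '[0,0,-0.001,0,0.038, 0,0,-0.002,0,0.038, 0,0,-0.002,0,0.038]' >/dev/null; python3 st.py
```

```text
t 17.3 pos [ 0.5767 -0.0896  0.1169] phi 1.2242 toteXY mm [ 38.8 -66.9] q [-0.15  0.47  0.04  1.14 -0.    0.19] F [-0.1  0.7 -3.3] w 0.0486 g 62.8
t 17.55 pos [ 0.577  -0.0897  0.1155] phi 1.224 toteXY mm [ 39.1 -66.9] q [-0.15  0.47  0.04  1.13 -0.    0.19] F [ 0.1 -0.3 -3.4] w 0.0487 g 62.8
```

```bash
python3 -m creep '[0,0,-0.001,0,0.038, 0,0,-0.0025,0,0.038, 0,0,-0.0025,0,0.038]' >/dev/null; python3 st.py
python3 -m creep '[0,0,-0.001,0,0.038, 0,0,-0.001,0,0.038]' >/dev/null; python3 st.py
python3 -m creep '[0,0,-0.001,0,0.038, 0,0,-0.001,0,0.038]' >/dev/null; python3 st.py
```

```text
t 17.8 pos [ 0.5764 -0.0896  0.1122] phi 1.224 toteXY mm [ 38.5 -67. ] q [-0.15  0.48  0.03  1.12 -0.    0.19] F [-0.4  0.9 -2.8] w 0.0488 g 62.8
t 17.97 pos [ 0.5764 -0.0896  0.1111] phi 1.224 toteXY mm [ 38.5 -67.1] q [-0.15  0.48  0.03  1.12 -0.    0.19] F [-0.3 -0.3 -4.1] w 0.0484 g 62.8
t 18.13 pos [ 0.5767 -0.0897  0.1107] phi 1.224 toteXY mm [ 38.8 -67. ] q [-0.15  0.48  0.03  1.12 -0.    0.19] F [ 0.2  0.1 -1. ] w 0.0486 g 63.0
```

```bash
python3 -m creep '[0,0,-0.001,0,0.038, 0,0,-0.001,0,0.038]' >/dev/null; python3 st.py
```

```text
t 18.3 pos [ 0.577  -0.0899  0.1106] phi 1.224 toteXY mm [ 39.1 -67. ] q [-0.15  0.48  0.03  1.12 -0.    0.19] F [-2.3 -0.6  4.9] w 0.0485 g 63.6
```

Touched down. I'll open slowly, rise and move clear to check.

```bash
python3 -m creep '[0,0,0.0005,0,0.051, 0,0,0.0005,0,0.056, 0,0,0.0005,0,0.064, 0,0,0.0005,0,0.074, 0,0,0.0005,0,0.08, 0,0,0.02,0,0.08, 0,0,0.055,0,0.08, 0,0,0.095,0,0.08, 0,0,0.13,0,0.08, 0,0,0.15,0,0.08]' >/dev/null; python3 st.py
python3 -m creep '[-0.02,-0.03,0,0,0.08, -0.04,-0.06,0,0,0.08, -0.06,-0.09,0,0,0.08, -0.08,-0.12,0,0,0.08, -0.1,-0.15,0,0,0.08, -0.12,-0.18,0,0,0.08, -0.14,-0.21,0,0,0.08, -0.16,-0.24,0,0,0.08, -0.18,-0.27,0,0,0.08, -0.2,-0.3,0,0,0.08]' >/dev/null
python3 - <<'E'
from h import *
T=shoot("top","c6t");D=shoot("side","c6s")
a=cv2.imread("pics/c6t.png")[125:275,190:350];b=cv2.imread("pics/c6s.png")[130:280,190:350]
cv2.imwrite("pics/c6.png",np.hstack([cv2.resize(i,(400,375)) for i in(a,b)]))
E
```

```text
t 19.13 pos [ 0.5779 -0.0898  0.2641] phi 1.2241 toteXY mm [ 40.  -66.7] q [-0.15  0.4   0.31  1.48  0.    0.19] F [1.1 0.  0.7] w 0.0799 g 0.0
```

View pics/c6.png

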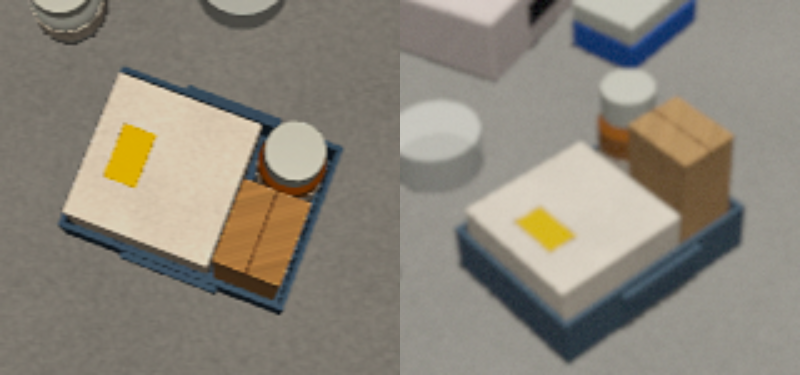

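Both views show all three items upright in the tote: bottle at (295,155), carton at (262,232) and box against the far wall. One numeric check for tilt, then I hand in.

```bash
python3 - <<'E'
from h import *
T=shoot("top")
t=np.linspace(0,2*np.pi,60)
def rp(n,f,roi,mod,p0):
    p,s=fit(mod,[(T,mask(T,f,roi,True))],p0);d=p[:2]-[.563,-.0135];print(n,p.round(4),round(s,3),(1000*np.array([d@[.94,-.34],d@[.34,.94]])).round(1))
rp("cap",lambda h,s,v:(v>150)&(s<45),(293,170,325,200),lambda p:np.c_[p[0]+.025*np.cos(t),p[1]+.025*np.sin(t),0*t+.14],[.577,-.09])
rp("carton",lambda h,s,v:(h>5)&(h<25)&(s>90)&(v>15),(268,195,325,250),lambda p:box(p,.072,.058,.13,.005),[.511,-.066,-.347])
rp("lid",lambda h,s,v:(v>150),(210,150,293,235),lambda p:box(p,.133,.133,0,.08),[.573,.02,-.347])
E
python3 st.py
```

```text
cap [ 0.5764 -0.0903] 0.933 [ 38.7 -67.7]
carton [ 0.5131 -0.0654 -0.3608] 0.845 [-29.2 -65.8]
lid [ 0.5724  0.0201 -0.3484] 0.983 [-2.6 34.8]
t 20.12 pos [ 0.3749 -0.3916  0.259 ] phi 1.219 toteXY mm [ -48.3 -419.5] q [-0.81  0.32  0.18  1.43  0.   -0.46] F [ 0.3  0.1 -0.7] w 0.08 g 0.0
```

```bash
python3 -c "
from workcell import bot
print(bot.job_done())"
```

```text
the job is handed in; nothing more can be done
None
```

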